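# Slide the interlocking second layer onto a small pallet

### The arm

A 6-joint arm with a two-finger parallel gripper is mounted at the origin on a cart in front of the work surface, level with it; the furniture and walls round the work are solid. World frame = base frame: x ahead of the robot, y to its left, z up, the work surface at z = 0. Lengths are in m, angles in rad, forces in N, time in s.
With the tool pointing down it reaches from about 0.35 to 0.925 m from the base axis. Payload 6.4 kg.
Tool frame: the origin (TCP) lies at the very end of the fingers, on their centre line; the grasp point (between the pads) lies 19 mm behind it (env.grasp_offset is the distance from the TCP to the grasp point, in m); z points along the fingers, y is the line along which they close (so a half turn about z gives the same grasp; the last joint's range is limited). The gripper opens to 94 mm and grips with 3 to 60 N. Pads are 16 mm wide; open, the fingers measure 119 mm over their backs; the gripper's body (75 mm by 177 mm) begins 78 mm behind the grasp point.
Start: joints at [-1.447, 0.245, 1.558, -0, 1.339, -0.174], TCP at [0.191, -0.621, 0.205] pointing down, gripper open.
Joint ranges: [-3.13, 3.13], [-1.02, 2.26], [0.13, 2.54], [-0.95, 4.09], [0.21, 2.88], [-2.74, 2.74]. Speed limits (rad/s): [2.57, 2.57, 3.14, 3.14, 3.14, 3.14].

### API

Orientations are given as a unit quaternion [w, x, y, z].
In Python, from rig import env, imaging gives the robot as it stands. The module is installed in compiled form; this text tells all that it offers.
- The arm moves only by the tool carry_out, never from a script. Its argument "series" is text: rows parted by semicolons, each of 7 numbers parted by spaces: the shift along the tool's x, y, z as a fraction of full scale, then the turn, a rotation vector about the tool's x, y, z as a fraction of full scale, then the closure, from 0 (fully open) to 1 (shut). In form: dx dy dz wx wy wz jaw; .... A call has 1 to 12 rows; each row is the pose to reach, as a shift and turn from the pose commanded when the call began, along the tool's axes at that moment, turning the shorter way round; what a row does not reach only later rows make up. Full scale, the value 1, is 300 mm for a shift and pi rad for a turn. A row lasts 1/8 s, in which the tool goes at most 62.5 mm and 10.7 degrees, less where a joint would pass 70% of its speed; a pose out of reach is approached as far as the arm can. A call with a number of a shift or a turn outside -1 to 1 is refused whole. A call with a gripper value outside its range is refused whole. The fingers move at their own pace and stop on an object; "squeeze" is the grip in N (left out, the last holds). Time passes only in rows, so rows that repeat a pose let the fingers close. It gives the time, the measured TCP pose, the force, the opening and the grip force at its end, in the units of the state.
- env.sense(): the state, without advancing time (a new reading comes with each control period).
- imaging.get_image(name): name is "scene" or "top" or "wrist"; returns a dict with "color" (384x512x3 uint8, red, green, blue), "mtx" (3x3 intrinsics, pixels), "world_from_camera" (4x4, takes a point from camera to world coordinates); the wrist camera has in their place "T_tool_cam" (4x4, takes a point from camera to tool coordinates, whose origin is the TCP and whose axes are the flange's). Camera axes: x right, y down, z forward; pixel columns grow to the right and rows downward; lengths in m; the calibration is good to about 2 mm. A picture is of the moment at which its call begins: read the wrist's pose just before it. There is no depth.
- env.job_done(): hands the job in; it is judged then, once.
The state is a dict: "time": time; "qpos": joint angles; "dq": joint speeds; "joint_efforts": joint torques, N m; "tcp_pos": TCP position; "orientation": TCP orientation; "force": force on the tool from outside, world axes, zero at the start; "moment": the same for the moment, N m; "grip_width": finger opening in m; "gripper_force": force on a finger pad.
Only numpy, scipy, OpenCV 4.12 (cv2) and the standard library are available. Lean on these libraries where they do the work, as an engineer would, in place of code of your own. Each camera call takes 0.05 s, during which the arm holds its last target. There are 200 camera calls.

### The job

Swing the clear dust cover right aside on its pin, then slide the three loose cartons off the deck onto the small pallet to make its second layer: two cartons side by side against the left stop, the third crosswise at the deck end, the mirror of the layer below so that the layers interlock, all snug against the back and left stops and each other, square and flush with the layer below. The carton bottoms are not glued, so slide them and never lift or tip them, and leave the other things where they are; the cover stays open.

Things in the scene. Friction and masses are not known exactly. Their poses are not given: they have to be found in the camera images.
- layer (a point): Centre of the top of the pallet's fixed first layer, on a fixed station whose place and yaw vary. x points to the back stop (away from the robot), y to the left stop, z up. Layer: 84 mm along x, 126 mm along y, top 52 mm above the table. It has one carton crosswise (long side along x) at the left end, then two side by side with long sides along y. Its front (x < -42 mm) is open.
- back_stop (a point): Middle of the blue back stop's top edge, on its flat inner face; axes as layer. The face is level with the layer's back edge (layer x = +42 mm), runs along y the whole length of the station behind deck and layer, 520 mm, and stands 29 mm above the layer.
- left_stop (a point): Middle of the blue left stop's top edge, on its flat inner face; axes as layer. The face is level with the layer's left edge (layer y = +63 mm), 100 mm long in x, and stands 31 mm above the layer.
- deck (a point): Centre of the flat grey metal deck's top, to the right of the layer and 1 mm higher than it; axes as layer. 160 mm along x (back edge at the back stop), 380 mm along y; a 2 mm gap divides it from the layer.
- cover (a joint): Clear dust cover with orange edges, a level plate 108 x 144 x 4 mm, underside 48 mm above the layer, on one upright pin at the back left corner. 0 rad = square over the pallet (starts at 0 to 0.4); grows clockwise seen from above, out to front and left; 1.57 = beside the pallet, limit 1.75. Light friction (under 1 N at the knob); stays where left.
- cover_knob (a point): Half-way up the round black knob on top of the cover near its free front right corner; upright cylinder 18 mm across, 24 mm tall, 149 mm from the pin.
- cover_pin (a point): Point on the cover's upright pivot pin, level with the underside of the cover.
- carton_1_mid (a point): Centre of a brown carton, 84 x 42 x 36 mm, about 0.1 to 0.2 kg, tape along the middle of its top; its x axis is the long side, y the short side, z up. It starts on the deck, nearest the pallet, long side roughly along the deck. The three cartons are alike and may take any of the three places.
- carton_2_mid (a point): Centre of a brown carton, 84 x 42 x 36 mm, about 0.1 to 0.2 kg, tape along the middle of its top; its x axis is the long side, y the short side, z up. It starts on the deck, second in the queue, long side roughly along the deck. The three cartons are alike and may take any of the three places.
- carton_3_mid (a point): Centre of a brown carton, 84 x 42 x 36 mm, about 0.1 to 0.2 kg, tape along the middle of its top; its x axis is the long side, y the short side, z up. It starts on the deck, last in the queue, long side roughly across the deck. The three cartons are alike and may take any of the three places.
- cutter: Yellow box cutter lying along the front edge of the deck, 24 x 162 x 17 mm, long side along its y; origin under its centre. To be left alone.
- counter: Grey tally counter standing near the front edge of the deck, 27 x 53 x 53 mm; origin under its centre. To be left alone.
- brown_tape: Roll of brown tape lying on the table left of the station, 120 mm across, 50 mm tall; origin under its centre. To be left alone.
- scale: Black pocket scale on the table right of the station, 78 x 110 x 32 mm; origin under its centre. To be left alone.
- white_tin: White tin behind the station, 62 mm across, 70 mm tall; origin under its centre. To be left alone.
- dark_tin: Dark tin with white lid behind the station, 68 mm across, 82 mm tall; origin under its centre. To be left alone.

How it is judged:
By the outcome, as a careful person would: the job done as asked, in the order asked, and still so for the second after the job is handed in, with the robot touching nothing.
It also fails if it takes over 72 s, if anything falls off the work surface, if the arm or the gripper's body presses on something with over 40 N, if the wrist force passes 120 N, or if a joint passes its speed limit or range.

## Working session

There is one attempt and no reset: what is moved stays moved. The work goes in short steps, Python scripts to look and compute and a tool call to move; the robot and the scene stay as the last step left them, time stands still between calls to the robot, and variables do not carry over. Pictures are saved under pics/ and viewed, at most 10 in all, crops included, and the job is handed in when it is done.

Besides the shell and the picture viewer there is one more tool, called after "Emit:" as name(argument=value, ...), one argument or row to a line, values as JSON. carry_out: Moves the arm, as the interface text tells. Its arguments: {"type":"object","properties":{"series":{"type":"string"},"squeeze":{"type":"number"}},"required":["series"]}

```bash
mkdir -p pics
cat > h.py <<'E'
import numpy as np, cv2
from rig import env, imaging
def snap(n,f):
    s=env.sense(); im=imaging.get_image(n); cv2.imwrite(f,cv2.cvtColor(im["color"],cv2.COLOR_RGB2BGR)); 
    np.savez(f+".npz",K=im["mtx"],T=im.get("world_from_camera",im.get("T_tool_cam")),p=s["tcp_pos"],q=s["orientation"])
    return im
E
python3 - <<'E'
from h import *
for n in("scene","top"):
    im=snap(n,f"pics/{n}0.png"); print(im["mtx"],im["world_from_camera"].round(3))
s=env.sense(); print(s)
E
```

```text
[[471.93962209   0.         252.18047156]
 [  0.         471.93962209 191.47205678]
 [  0.           0.           1.        ]] [[ 0.885 -0.21   0.415 -0.259]
 [-0.465 -0.387  0.796 -1.484]
 [-0.007 -0.898 -0.441  0.914]
 [ 0.     0.     0.     1.   ]]
[[361.13769278   0.         253.67771987]
 [  0.         361.13769278 191.96023894]
 [  0.           0.           1.        ]] [[-3.300e-02 -9.790e-01  2.030e-01  2.710e-01]
 [-9.990e-01  3.300e-02 -7.000e-03 -1.000e-03]
 [ 0.000e+00 -2.030e-01 -9.790e-01  1.197e+00]
 [ 0.000e+00  0.000e+00  0.000e+00  1.000e+00]]
{'time': 0.1, 'qpos': array([-1.44709697e+00,  2.45711687e-01,  1.55886923e+00, -9.21892642e-06,
        1.33866664e+00, -1.74092859e-01]), 'dq': array([ 0.00126123, -0.00251989, -0.00165135, -0.00077238, -0.00078658,
        0.00195082]), 'joint_efforts': array([-9.60018988e-04, -4.16916275e+01, -3.15524411e+01,  6.86779968e-02,
        3.09818191e-02, -5.85540874e-05]), 'tcp_pos': array([ 0.19065884, -0.62086204,  0.20448865]), 'orientation': array([-8.27305488e-04,  9.88934942e-01,  1.48347549e-01,  1.63634452e-05]), 'force': array([-0.04836718, -0.25173082,  0.59208059]), 'moment': array([ 0.01568785,  0.05194081, -0.01598671]), 'gripper_force': 0.0, 'grip_width': 0.09387897565611253}
```

View pics/top0.png

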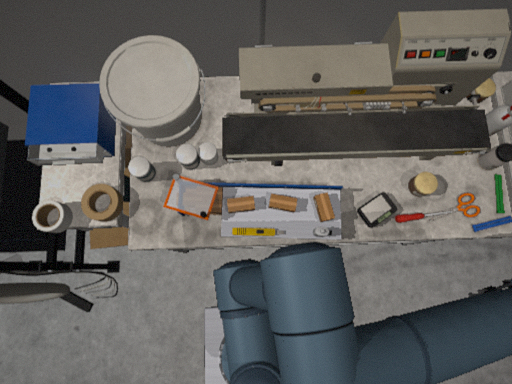

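View pics/scene0.png

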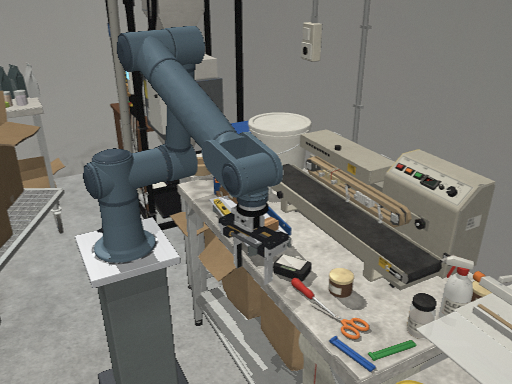

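The top view shows the cover (orange, about px 167–222, 177–218), its black knob (204,214), cartons at (241,203), (283,203), (324,207), the cutter (255,231) and the counter (322,231). I'll enlarge that part to get the station's pose.

Run:
```python
import cv2
a=cv2.imread("pics/top0.png")[165:250,155:355]
cv2.imwrite("pics/c0.png",cv2.resize(a,None,fx=4,fy=4,interpolation=cv2.INTER_CUBIC))
```

```text
(no output)
```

View pics/c0.png

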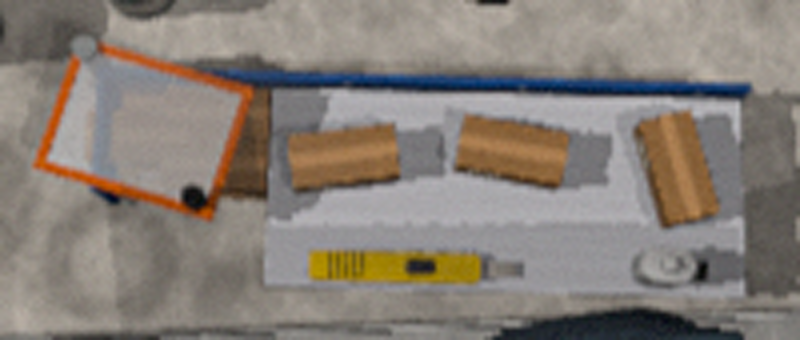

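The crop shows the cover turned by about 0.25 rad, with the pin at crop (84,46) and the knob at (193,191). Deck front corners are at (264,284) and (744,296), and the back stop's right end at (750,92).

```bash
cat >> h.py <<'E'
from scipy.spatial.transform import Rotation as R
def ray(f,u,v,z):
    d=np.load(f+".npz"); T=d["T"]
    if "wrist" in f:
        q=d["q"]; W=np.eye(4); W[:3,:3]=R.from_quat(q,scalar_first=True).as_matrix(); W[:3,3]=d["p"]; T=W@T
    r=T[:3,:3]@np.linalg.solve(d["K"],[u,v,1]); o=T[:3,3]
    return o+r*(z-o[2])/r[2]
E
python3 - <<'E'
from h import *
np.set_printoptions(precision=4,suppress=True)
def P(c,r,z): return ray("pics/top0.png",155+c/4-.375,165+r/4-.375,z)
D={}
for n,c,r,z in [("dfl",264,284,.053),("dfr",744,296,.053),("dbr",744,97,.053),("bsR",750,94,.081),("bsL",270,84,.081),("knob",193,188,.128),("pin",84,46,.108),
 ("c1a",287,137,.089),("c1b",395,125,.089),("c1c",400,180,.089),("c1d",292,190,.089),
 ("c2a",464,115,.089),("c2b",570,132,.089),("c2c",558,186,.089),("c2d",455,170,.089),
 ("c3a",636,126,.089),("c3b",690,112,.089),("c3c",718,212,.089),("c3d",668,226,.089),
 ("cut",396,266,.07),("cutL",310,266,.07),("cnt",668,266,.106)]:
    D[n]=P(c,r,z); print(n,D[n])
for k in "123":
    q=[D["c"+k+a] for a in "abcd"]; print(k,np.mean(q,0),[np.linalg.norm(q[i]-q[i-1]) for i in range(4)])
a=D["dfr"]-D["dfl"]; yaw=np.arctan2(a[0],-a[1]); print("len",np.linalg.norm(a),"yaw",yaw)
b=D["bsR"]-D["bsL"]; print("yawb",np.arctan2(b[0],-b[1]), "knob-pin",np.linalg.norm((D["knob"]-D["pin"])[:2]))
T=imaging.get_image("wrist"); print(T["T_tool_cam"],T["mtx"])
E
```

```text
dfl [0.3717 0.0992 0.053 ]
dfr [ 0.3496 -0.2785  0.053 ]
dbr [ 0.5096 -0.2917  0.053 ]
bsR [ 0.5061 -0.2895  0.081 ]
bsL [0.5268 0.0896 0.081 ]
knob [0.4383 0.1445 0.128 ]
pin [0.5557 0.2314 0.108 ]
c1a [0.4822 0.0764 0.089 ]
c1b [ 0.4889 -0.0081  0.089 ]
c1c [ 0.4453 -0.0105  0.089 ]
c1d [0.4403 0.0733 0.089 ]
c2a [ 0.4951 -0.0623  0.089 ]
c2b [ 0.4788 -0.1445  0.089 ]
c2c [ 0.4366 -0.1327  0.089 ]
c2d [ 0.4518 -0.0535  0.089 ]
c3a [ 0.4818 -0.1963  0.089 ]
c3b [ 0.4916 -0.2393  0.089 ]
c3c [ 0.4122 -0.255   0.089 ]
c3d [ 0.4026 -0.2156  0.089 ]
cut [ 0.3807 -0.0053  0.07  ]
cutL [0.383  0.0617 0.07  ]
cnt [ 0.3704 -0.2102  0.106 ]
1 [0.4642 0.0328 0.089 ] [np.float64(0.04198370093523811), np.float64(0.08478081315852186), np.float64(0.043626282042192335), np.float64(0.08397889325770672)]
2 [ 0.4655 -0.0982  0.089 ] [np.float64(0.04420329307918268), np.float64(0.08372177670772933), np.float64(0.04382313190478697), np.float64(0.08066665412641634)]
3 [ 0.4471 -0.2265  0.089 ] [np.float64(0.08150873393209265), np.float64(0.044094981431862745), np.float64(0.08090762485433353), np.float64(0.040490856349635236)]
len 0.37829259729399406 yaw -0.058282813233457124
yawb -0.054691015707429666 knob-pin 0.14600068983576786
[[ 0.0006 -0.9707 -0.2402  0.0696]
 [ 1.      0.0005  0.0006  0.0008]
 [-0.0004 -0.2402  0.9707 -0.1793]
 [ 0.      0.      0.      1.    ]] [[337.9278   0.     248.568 ]
 [  0.     337.9278 194.5849]
 [  0.       0.       1.    ]]
```

```bash
cat >> h.py <<'E'
np.set_printoptions(precision=4,suppress=True)
try:
    st=np.load("st.npy")   # layer centre x,y, psi
except Exception: st=np.array([.491,.157,-.0566])
def L2W(x,y):
    c,s=np.cos(st[2]),np.sin(st[2]); return np.array([st[0]+c*x-s*y, st[1]+s*x+c*y])
def W2L(p):
    c,s=np.cos(st[2]),np.sin(st[2]); d=np.array(p[:2])-st[:2]; return np.array([c*d[0]+s*d[1],-s*d[0]+c*d[1]])
def go(xy,z,th):
    "fractions of full scale from the present pose to xy,z with tool down, tool x at world heading th (deg)"
    s=env.sense(); M=R.from_quat(s["orientation"],scalar_first=True).as_matrix()
    d=M.T@(np.array([*xy,z])-s["tcp_pos"]); t=np.radians(th)
    G=np.array([[np.cos(t),np.sin(t),0],[np.sin(t),-np.cos(t),0],[0,0,-1]])
    return np.r_[d/.3, R.from_matrix(M.T@G).as_rotvec()/np.pi]
def status():
    s=env.sense(); M=R.from_quat(s["orientation"],scalar_first=True).as_matrix()
    print("t",round(s["time"],2),"tcp",s["tcp_pos"],"layer",W2L(s["tcp_pos"]),"th",np.degrees(np.arctan2(M[1,0],M[0,0])),"F",s["force"],"w",s["grip_width"],"j6",s["qpos"][5])
E
python3 - <<'E'
from h import *
print(go([.45,-.01],.29,177))
E
```

```text
[ 1.424  -1.6936 -0.2819 -0.     -0.0007 -0.8885]
```

Emit:
carry_out(
  series="0.7 -0.85 -0.2 0 0 -0.7 0.6;0.7 -0.85 -0.2 0 0 -0.7 0.6;0.7 -0.85 -0.2 0 0 -0.7 0.6;0.7 -0.85 -0.2 0 0 -0.7 0.6;0.7 -0.85 -0.2 0 0 -0.7 0.6;0.7 -0.85 -0.2 0 0 -0.7 0.6;0.7 -0.85 -0.2 0 0 -0.7 0.6;0.7 -0.85 -0.2 0 0 -0.7 0.6;0.7 -0.85 -0.2 0 0 -0.7 0.6;0.7 -0.85 -0.2 0 0 -0.7 0.6",
)

```text
time: 1.4
tcp_pos: [0.3166, -0.3158, 0.2652]
orientation: [-0.0, 0.463, 0.886, 0.0]
force: [1.0, 0.0, 0.3]
grip_width: 0.0378
gripper_force: 0.0
```

Run:
```python
from h import *
status(); print(go([.45,-.01],.29,177))
```

```text
t 1.4 tcp [ 0.3166 -0.3158  0.2652] layer [-0.1474 -0.4819] th 124.85196388610284 F [0.9845 0.0135 0.3022] w 0.03780044789358171 j6 -1.6470040511869062
[ 0.5823  0.9474 -0.0824  0.0001 -0.0001 -0.2897]
```

Emit:
carry_out(
  series="0.58 0.95 -0.08 0 0 -0.29 0.6;0.58 0.95 -0.08 0 0 -0.29 0.6;0.58 0.95 -0.08 0 0 -0.29 0.6;0.58 0.95 -0.08 0 0 -0.29 0.6;0.58 0.95 -0.08 0 0 -0.29 0.6;0.58 0.95 -0.08 0 0 -0.29 0.6;0.58 0.95 -0.08 0 0 -0.29 0.6;0.58 0.95 -0.08 0 0 -0.29 0.6",
)

```text
time: 2.4
tcp_pos: [0.4527, -0.0118, 0.2891]
orientation: [-0.0, 0.029, 1.0, -0.0]
force: [-0.0, -0.5, -0.1]
grip_width: 0.0373
gripper_force: 0.0
```

Run:
```python
from h import *
status(); im=snap("wrist","pics/wrist1.png")
a=cv2.imread("pics/wrist1.png"); cv2.imwrite("pics/w1.png",cv2.resize(a,(800,600),interpolation=cv2.INTER_CUBIC))
```

```text
t 2.4 tcp [ 0.4527 -0.0118  0.2891] layer [-0.0287 -0.1707] th 176.64992531555532 F [-0.0248 -0.4686 -0.1173] w 0.037322291921514546 j6 -1.7894677401255283
```

View pics/w1.png

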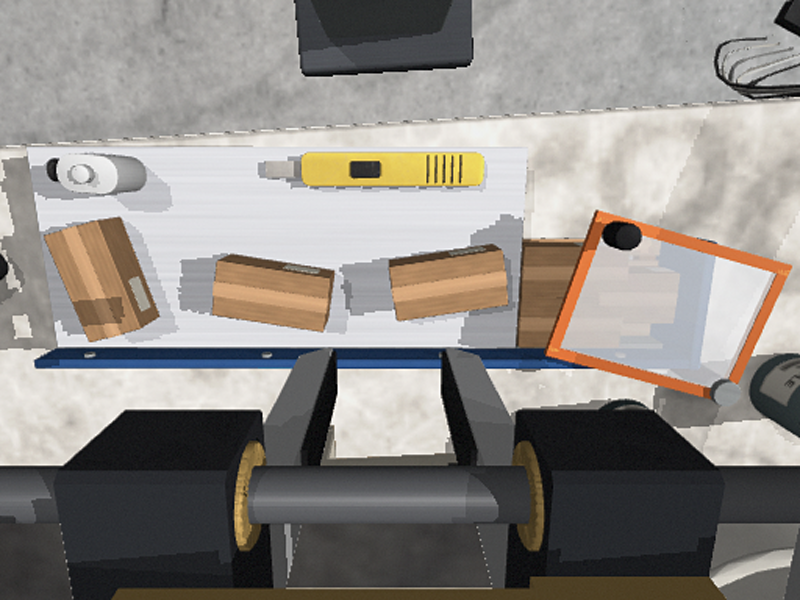

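The wrist view shows the deck corners at (527,148) and (28,149), the stop's foot line at row 348, the layer's front right corner near (523,239), the knob top at (625,233), the pin at (727,393) and all three carton tops.

Run:
```python
from h import *
def P(c,r,z): return ray("pics/wrist1.png",(c+.5)/1.5625-.5,(r+.5)/1.5625-.5,z)
D={}
for n,c,r,z in [("dfl",527,148,.053),("dfr",28,149,.053),("dbr",57,348,.053),("dbl",520,347,.053),("lfr",523,239,.052),("knobt",628,233,.128),("knobb",620,240,.104),("pin",727,391,.112),("stopL",35,362,.081)]:
    D[n]=P(c,r,z); print(n,D[n],W2L(D[n])*1e3)
a=D["dfl"]-D["dfr"]; print("yaw",np.arctan2(-a[0],a[1]),np.linalg.norm(a)); a=D["dbl"]-D["dbr"]; print("yawb",np.arctan2(-a[0],a[1]))
C={1:[(389,265),(497,245),(509,303),(400,321)],2:[(218,255),(334,270),(324,332),(212,314)],3:[(45,233),(121,217),None,(89,342)]}
C[3][2]=(159,321)
C[3]=[(45,233),(103,220),(150,325),(89,342)]
for k in C:
    q=[P(*p,.089) for p in C[k]]; e=[np.linalg.norm(q[i]-q[(i+1)%4]).round(4) for i in range(4)]
    l=(q[1]-q[0]+q[2]-q[3]) if k<3 else (q[3]-q[0]+q[2]-q[1])
    print(k,np.mean(q,0),W2L(np.mean(q,0))*1e3,e,"long axis heading deg",np.degrees(np.arctan2(l[1],l[0])))
```

```text
dfl [0.371  0.0967 0.053 ] [-116.3576  -66.9491]
dfr [ 0.35   -0.2797  0.053 ] [-116.1098 -444.0285]
dbr [ 0.5078 -0.2909  0.053 ] [  42.0992 -446.2232]
dbl [0.529  0.0918 0.053 ] [ 41.6539 -62.9755]
lfr [0.4398 0.0942 0.052 ] [-47.5362 -65.596 ]
knobt [0.4296 0.1428 0.128 ] [-60.4943 -17.6282]
knobb [0.4374 0.1482 0.104 ] [-53.0495 -11.8005]
pin [0.5506 0.2274 0.112 ] [55.5461 73.6564]
stopL [ 0.5098 -0.2913  0.081 ] [  44.0941 -446.5472]
yaw -0.055942738111208756 0.3770794963925685
yawb -0.05543806854371064
1 [0.4647 0.0307 0.089 ] [ -19.1368 -127.5822] [np.float64(0.0792), np.float64(0.0444), np.float64(0.0818), np.float64(0.0431)] long axis heading deg 96.85857028485437
2 [ 0.4642 -0.0993  0.089 ] [ -12.3034 -257.37  ] [np.float64(0.0844), np.float64(0.048), np.float64(0.0841), np.float64(0.0449)] long axis heading deg 78.16178813074187
3 [ 0.4479 -0.2263  0.089 ] [ -21.3537 -385.0974] [np.float64(0.0438), np.float64(0.0817), np.float64(0.0493), np.float64(0.0844)] long axis heading deg 12.540712624249794
```

Run:
```python
from h import *
np.save("st.npy",[.4915,.157,-.056])
print(go([.432,.143],.16,215.3)); print(go([.432,.143],.110,215.3))
```

```text
[ 0.0991  0.512   0.4306  0.     -0.0002 -0.215 ]
[ 0.0991  0.5121  0.5973  0.     -0.0002 -0.215 ]
```

Emit:
carry_out(
  series="0.1 0.51 0.43 0 0 -0.215 0.55;0.1 0.51 0.43 0 0 -0.215 0.55;0.1 0.51 0.43 0 0 -0.215 0.55;0.1 0.51 0.43 0 0 -0.215 0.55;0.1 0.51 0.43 0 0 -0.215 0.55;0.1 0.51 0.597 0 0 -0.215 0.55;0.1 0.51 0.597 0 0 -0.215 0.55;0.1 0.51 0.597 0 0 -0.215 1;0.1 0.51 0.597 0 0 -0.215 1;0.1 0.51 0.597 0 0 -0.215 1",
  squeeze=5,
)

```text
time: 3.7
tcp_pos: [0.433, 0.1432, 0.1119]
orientation: [0.001, -0.304, 0.953, -0.0]
force: [-0.0, -0.7, 3.5]
grip_width: 0.0179
gripper_force: 5.0
```

Run:
```python
from h import *
status(); 
P=np.array([.552,.228]); a0=np.radians(215.3)
r=np.linalg.norm(env.sense()["tcp_pos"][:2]-P); print("r",r)
for d in range(7,85,7):
    a=a0-np.radians(d); print(go(P+.147*np.array([np.cos(a),np.sin(a)]),.110,np.degrees(a))[[0,1,2,5]])
```

```text
t 3.7 tcp [0.433  0.1432 0.1119] layer [-0.0576 -0.017 ] th -144.63520150251884 F [-0.0238 -0.6651  3.5231] w 0.017922392552141043 j6 -2.118088052024428
r 0.1460871224390561
[-0.0007  0.0611  0.0062  0.0392]
[-0.0116  0.1199  0.0061  0.0781]
[-0.0297  0.177   0.0061  0.117 ]
[-0.0546  0.2314  0.0061  0.1559]
[-0.0859  0.2823  0.0061  0.1948]
[-0.1232  0.3291  0.0061  0.2337]
[-0.1659  0.371   0.0062  0.2726]
[-0.2134  0.4074  0.0062  0.3115]
[-0.265   0.4377  0.0063  0.3504]
[-0.3199  0.4615  0.0064  0.3892]
[-0.3773  0.4784  0.0065  0.4281]
[-0.4363  0.4882  0.0067  0.467 ]
```

Emit:
carry_out(
  series="0 0.061 -0.008 0 0 0.039 1;-0.012 0.12 -0.008 0 0 0.078 1;-0.03 0.177 -0.008 0 0 0.117 1;-0.055 0.231 -0.008 0 0 0.156 1;-0.086 0.282 -0.008 0 0 0.195 1;-0.123 0.329 -0.008 0 0 0.234 1;-0.166 0.371 -0.008 0 0 0.273 1;-0.213 0.407 -0.008 0 0 0.312 1;-0.265 0.438 -0.008 0 0 0.35 1;-0.32 0.4615 -0.008 0 0 0.389 1;-0.377 0.478 -0.008 0 0 0.428 1;-0.377 0.478 -0.008 0 0 0.428 1",
)

```text
time: 5.2
tcp_pos: [0.4406, 0.3274, 0.1132]
orientation: [-0.001, 0.356, 0.935, 0.001]
force: [-3.0, 3.2, 1.0]
grip_width: 0.0175
gripper_force: 5.0
```

Run:
```python
from h import *
status(); p=env.sense()["tcp_pos"]; v=p[:2]-[.552,.228]; print(np.linalg.norm(v),np.degrees(np.arctan2(v[1],v[0])))
```

```text
t 5.2 tcp [0.4406 0.3274 0.1132] layer [-0.0604  0.1673] th 138.34589655247183 F [-3.0208  3.2125  1.0058] w 0.01745124975269581 j6 -0.41394589153455863
0.14933269380297895 138.26772854565064
```

Run:
```python
from h import *
s=env.sense(); p=s["tcp_pos"]
print(go(p[:2],.18,138.3)); print(go(L2W(-.068,-.127),.15,176.8)); print(go(L2W(-.068,-.127),.059,176.8))
```

```text
[ 0.0006  0.0001 -0.2228  0.0001 -0.0009  0.0003]
[-0.5897 -0.784  -0.1247  0.0004 -0.0008 -0.2136]
[-0.5906 -0.7841  0.1786  0.0004 -0.0008 -0.2136]
```

Emit:
carry_out(
  series="0 0 0 0 0 0 0.55;0 0 0 0 0 0 0.55;0 0 -0.22 0 0 0 0.55;0 0 -0.22 0 0 0 0.55;-0.59 -0.784 -0.18 0 0 -0.214 0.55;-0.59 -0.784 -0.18 0 0 -0.214 0.55;-0.59 -0.784 -0.18 0 0 -0.214 0.55;-0.59 -0.784 -0.18 0 0 -0.214 0.55;-0.59 -0.784 -0.12 0 0 -0.214 0.55;-0.59 -0.784 -0.12 0 0 -0.214 0.55",
)

```text
time: 6.45
tcp_pos: [0.4157, 0.0298, 0.1473]
orientation: [-0.001, 0.03, 1.0, -0.0]
force: [0.6, 1.3, -1.0]
grip_width: 0.0422
gripper_force: 0.0
```

Run:
```python
from h import *
status(); snap("wrist","pics/wrist2.png")
for x in(-.068,-.012,-.006): print(go(L2W(x,-.127),.059,176.8))
```

```text
t 6.45 tcp [0.4157 0.0298 0.1473] layer [-0.0685 -0.1312] th 176.5849244578534 F [ 0.5577  1.322  -0.9814] w 0.042237027412938166 j6 -1.7127610159580529
[-0.0013  0.0133  0.2949 -0.0001 -0.0006 -0.0009]
[-0.188   0.0138  0.2946 -0.0001 -0.0006 -0.0009]
[-0.208   0.0138  0.2945 -0.0001 -0.0006 -0.0009]
```

View pics/wrist2.png

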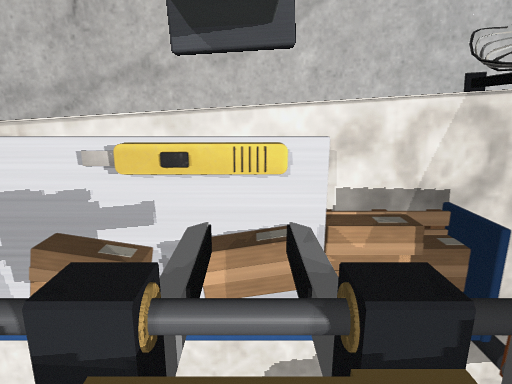

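The fingertips (px 205,228 and 297,228) are in front of carton 1, clear of the cutter (rows 142–173), and the cover is out of the pallet. Next I lower the tool and push carton 1 to the back stop.

Emit:
carry_out(
  series="0 0.013 0.295 0 0 0 0.55;0 0.013 0.295 0 0 0 0.55;-0.03 0.013 0.295 0 0 0 0.55;-0.055 0.013 0.295 0 0 0 0.55;-0.08 0.013 0.295 0 0 0 0.55;-0.105 0.013 0.295 0 0 0 0.55;-0.13 0.013 0.295 0 0 0 0.55;-0.15 0.013 0.295 0 0 0 0.55;-0.165 0.013 0.295 0 0 0 0.55;-0.18 0.013 0.295 0 0 0 0.55;-0.19 0.013 0.295 0 0 0 0.55;-0.195 0.013 0.295 0 0 0 0.55",
)

```text
time: 8.0
tcp_pos: [0.4743, 0.0331, 0.06]
orientation: [-0.002, 0.027, 1.0, 0.0]
force: [-10.3, 1.1, 7.5]
grip_width: 0.0425
gripper_force: 4.7
```

Run:
```python
from h import *
status()
```

```text
t 8.0 tcp [0.4743 0.0331 0.06  ] layer [-0.0103 -0.1246] th 176.8645354690357 F [-10.268    1.0509   7.5252] w 0.042482399443407065 j6 -1.6849019920277444
```

Run:
```python
from h import *
print(go(L2W(-.03,-.127),.059,176.8),go(L2W(-.03,-.127),.115,176.8));print(go(L2W(.022,-.190),.115,176.8)); print(go(L2W(.022,-.190),.059,176.8))
```

```text
[ 0.0657 -0.0078  0.0037  0.     -0.0014  0.0004] [ 0.0665 -0.0078 -0.183   0.     -0.0014  0.0004]
[-0.1065 -0.218  -0.1838  0.     -0.0014  0.0004]
[-0.1074 -0.2181  0.0029  0.     -0.0014  0.0004]
```

Emit:
carry_out(
  series="0.03 0 0 0 0 0 0.55;0.066 0 -0.18 0 0 0 1;0.066 0 -0.18 0 0 0 1;-0.107 -0.218 -0.183 0 0 0 1;-0.107 -0.218 -0.183 0 0 0 1;-0.107 -0.218 -0.183 0 0 0 1;-0.107 -0.218 0.003 0 0 0 1;-0.107 -0.218 0.003 0 0 0 1;-0.107 -0.218 0.003 0 0 0 1",
)

```text
time: 9.12
tcp_pos: [0.5036, -0.0332, 0.0596]
orientation: [-0.0, 0.027, 1.0, 0.0]
force: [0.8, -0.3, -0.7]
grip_width: 0.0007
gripper_force: 0.0
```

Run:
```python
from h import *
status()
for y in(-.05,-.036,-.032): print(go(L2W(.022,y),.059,176.8))
```

```text
t 9.12 tcp [ 0.5036 -0.0332  0.0596] layer [ 0.0227 -0.1892] th 176.92122471971376 F [ 0.7628 -0.2673 -0.6918] w 0.0007368631965753406 j6 -1.8080974455426946
[ 0.0012  0.464   0.0021  0.0001 -0.0002  0.0007]
[ 0.0011  0.5106  0.0021  0.0001 -0.0002  0.0007]
[ 0.0011  0.524   0.0021  0.0001 -0.0002  0.0007]
```

Emit:
carry_out(
  series="0 0.03 0 0 0 0 1;0 0.07 0 0 0 0 1;0 0.12 0 0 0 0 1;0 0.17 0 0 0 0 1;0 0.22 0 0 0 0 1;0 0.27 0 0 0 0 1;0 0.32 0 0 0 0 1;0 0.37 0 0 0 0 1;0 0.415 0 0 0 0 1;0 0.455 0 0 0 0 1;0 0.485 0 0 0 0 1;0 0.505 0 0 0 0 1",
)

```text
time: 10.62
tcp_pos: [0.5124, 0.1177, 0.0593]
orientation: [-0.0, 0.027, 1.0, -0.0]
force: [-0.8, -0.7, 0.6]
grip_width: 0.0005
gripper_force: 0.3
```

Run:
```python
from h import *
status(); snap("wrist","pics/wrist3.png")
```

```text
t 10.62 tcp [0.5124 0.1177 0.0593] layer [ 0.0231 -0.0381] th 176.88339237966213 F [-0.8133 -0.6847  0.5651] w 0.0005458106598788255 j6 -1.5063718155094512
```

View pics/wrist3.png

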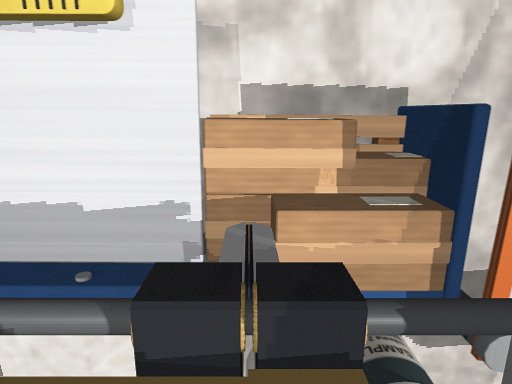

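Carton 1 lies along the back stop with its left end (px 450,210) about 4 mm short of the left stop. I'll push on until the force rises.

Emit:
carry_out(
  series="0 0.008 0 0 0 0 1;0 0.015 0 0 0 0 1;0 0.02 0 0 0 0 1",
)

```text
time: 11.05
tcp_pos: [0.5126, 0.1216, 0.0595]
orientation: [-0.0, 0.027, 1.0, -0.002]
force: [-2.7, -10.9, 1.8]
grip_width: 0.0003
gripper_force: 5.6
```

Run:
```python
from h import *
status()
print(go([.4601,-.1189],.13,78.2)); print(go([.4601,-.1189],.059,78.2))
```

```text
t 11.05 tcp [0.5126 0.1216 0.0595] layer [ 0.0231 -0.0342] th 176.9225409353415 F [ -2.6704 -10.867    1.8093] w 0.0003192870312104178 j6 -1.4953417044531947
[ 0.1319 -0.8107 -0.232  -0.001   0.0009  0.5485]
[ 0.1318 -0.8098  0.0046 -0.001   0.0009  0.5485]
```

Emit:
carry_out(
  series="0 -0.02 0 0 0 0 1;0 -0.02 -0.23 0 0 0 0.5;0.13 -0.81 -0.232 0 0 0.5485 0.32;0.13 -0.81 -0.232 0 0 0.5485 0.32;0.13 -0.81 -0.232 0 0 0.5485 0.32;0.13 -0.81 -0.232 0 0 0.5485 0.32;0.13 -0.81 -0.232 0 0 0.5485 0.32;0.13 -0.81 -0.232 0 0 0.5485 0.32;0.13 -0.81 -0.232 0 0 0.5485 0.32;0.13 -0.81 -0.232 0 0 0.5485 0.32;0.13 -0.81 -0.232 0 0 0.5485 0.32;0.13 -0.81 -0.232 0 0 0.5485 0.32",
)

```text
time: 12.55
tcp_pos: [0.4605, -0.1173, 0.129]
orientation: [-0.0, 0.776, 0.63, 0.0]
force: [0.2, -0.5, -0.1]
grip_width: 0.0638
gripper_force: 0.0
```

Run:
```python
from h import *
status(); snap("wrist","pics/wrist4.png")
print(go([.4601,-.1189],.059,78.2))
```

```text
t 12.55 tcp [ 0.4605 -0.1173  0.129 ] layer [-0.0156 -0.2756] th 78.13245216380218 F [ 0.2059 -0.5113 -0.0901] w 0.06383972664002173 j6 -0.28206934740454026
[-0.0056 -0.0004  0.2333  0.0001 -0.0001 -0.0004]
```

View pics/wrist4.png

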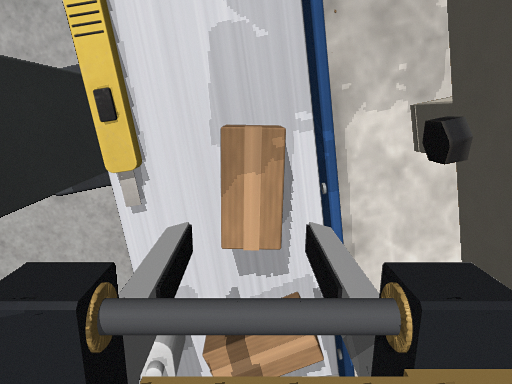

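Run:
```python
from h import *
q=[ray("pics/wrist4.png",*p,.089) for p in [(221,126),(285,126),(285,249),(221,249)]]
c=np.mean(q,0); l=q[0]-q[3]+q[1]-q[2]; print(c,W2L(c),np.linalg.norm(l)/2,np.linalg.norm(q[0]-q[1]),np.degrees(np.arctan2(l[1],l[0])))
u=l/np.linalg.norm(l); print(go((c-.02*u)[:2],.059,np.degrees(np.arctan2(l[1],l[0]))))
b=ray("pics/wrist4.png",318,100,.053); print("stop foot",W2L(b))
```

```text
[ 0.4676 -0.101   0.089 ] [-0.0095 -0.2589] 0.0840279927843788 0.040748566271537896 78.34891894109504
[-0.0087  0.0119  0.2333  0.0001 -0.0001 -0.0012]
stop foot [ 0.0465 -0.2077]
```

Emit:
carry_out(
  series="-0.007 0.008 0.233 0 0 0 0.32;-0.007 0.008 0.233 0 0 0 0.32;-0.007 0.008 0.233 0 0 0 0.32;-0.007 0.008 0.233 0 0 0 1;-0.007 0.008 0.233 0 0 0 1;-0.007 0.008 0.233 0 0 0 1",
  squeeze=6,
)

```text
time: 13.35
tcp_pos: [0.4632, -0.1203, 0.0603]
orientation: [0.001, 0.776, 0.63, 0.0]
force: [-1.2, 0.4, 4.1]
grip_width: 0.0417
gripper_force: 6.0
```

Run:
```python
from h import *
status()
z=env.sense()["tcp_pos"][2]
for y in(-.22,-.06,-.04): print(go(L2W(-.025,y),z,86.8))
```

```text
t 13.35 tcp [ 0.4632 -0.1203  0.0603] layer [-0.0128 -0.2784] th 78.16348014096309 F [-1.2237  0.4384  4.091 ] w 0.04168670454331345 j6 -0.28478913288582225
[ 0.1863 -0.0696 -0.0003  0.0006  0.0003 -0.048 ]
[ 0.7136 -0.1496 -0.0008  0.0006  0.0003 -0.048 ]
[ 0.7796 -0.1596 -0.0008  0.0006  0.0003 -0.048 ]
```

Emit:
carry_out(
  series="0.06 -0.023 0 0 0 -0.016 1;0.12 -0.046 0 0 0 -0.032 1;0.186 -0.07 0 0 0 -0.048 1;0.26 -0.081 0 0 0 -0.048 1;0.34 -0.093 0 0 0 -0.048 1;0.42 -0.105 0 0 0 -0.048 1;0.5 -0.117 0 0 0 -0.048 1;0.58 -0.129 0 0 0 -0.048 1;0.66 -0.141 0 0 0 -0.048 1;0.72 -0.15 0 0 0 -0.048 1;0.76 -0.157 0 0 0 -0.048 1;0.76 -0.157 0 0 0 -0.048 1",
)

```text
time: 14.85
tcp_pos: [0.4629, 0.115, 0.0595]
orientation: [-0.001, 0.726, 0.688, 0.001]
force: [1.1, 4.5, 5.9]
grip_width: 0.0421
gripper_force: 6.0
```

Run:
```python
from h import *
status()
print(go(L2W(-.026,-.075),.115,86.8),go(L2W(-.026,-.075),.060,86.8))
```

```text
t 14.85 tcp [0.4629 0.115  0.0595] layer [-0.0262 -0.0435] th 86.9227671404878 F [1.1062 4.5311 5.8781] w 0.04206183942316229 j6 0.056236329194969605
[-0.1045  0.0004 -0.1854  0.0002 -0.0007  0.0007] [-0.1049  0.0003 -0.002   0.0002 -0.0007  0.0007]
```

Emit:
carry_out(
  series="0 0 0 0 0 0 0.42;0 0 0 0 0 0 0.42;0 0 -0.187 0 0 0 0.42;0 0 -0.187 0 0 0 0.42;-0.14 0 -0.187 0 0 0 0.85;-0.14 0 -0.187 0 0 0 0.85;-0.14 0 -0.187 0 0 0 0.85;-0.14 0 0 0 0 0 0.85;-0.14 0 0 0 0 0 0.85;-0.14 0 0 0 0 0 0.85",
)

```text
time: 16.1
tcp_pos: [0.4608, 0.0715, 0.0596]
orientation: [-0.0, 0.726, 0.687, -0.0]
force: [0.1, 0.5, -0.8]
grip_width: 0.0142
gripper_force: 0.0
```

Run:
```python
from h import *
status()
for y in(-.04,-.033): print(go(L2W(-.026,y),.0595,86.8))
```

```text
t 16.1 tcp [0.4608 0.0715 0.0596] layer [-0.0258 -0.0871] th 86.82207815329531 F [ 0.1455  0.4636 -0.8079] w 0.014158725158473705 j6 -0.03459183419345321
[ 0.1569 -0.0005  0.0004 -0.0002 -0.      0.0001]
[ 0.1802 -0.0005  0.0004 -0.0002 -0.      0.0001]
```

Emit:
carry_out(
  series="0.03 0 0 0 0 0 0.85;0.06 0 0 0 0 0 0.85;0.09 0 0 0 0 0 0.85;0.12 0 0 0 0 0 0.85;0.145 0 0 0 0 0 0.85;0.16 0 0 0 0 0 0.85;0.17 0 0 0 0 0 0.85;0.18 0 0 0 0 0 0.85",
)

```text
time: 17.1
tcp_pos: [0.4638, 0.125, 0.059]
orientation: [-0.0, 0.727, 0.687, -0.0]
force: [0.2, -1.2, 1.6]
grip_width: 0.014
gripper_force: 0.6
```

Run:
```python
from h import *
status()
```

```text
t 17.1 tcp [0.4638 0.125  0.059 ] layer [-0.0259 -0.0335] th 86.77068761369267 F [ 0.2466 -1.2225  1.5931] w 0.01404744146698801 j6 0.08309359651883202
```

Emit:
carry_out(
  series="0.008 0 0 0 0 0 0.85;0.015 0 0 0 0 0 0.85;0.015 0 0 0 0 0 0.85",
)

```text
time: 17.48
tcp_pos: [0.4639, 0.1274, 0.059]
orientation: [0.001, 0.726, 0.687, -0.002]
force: [-1.8, -10.9, 3.6]
grip_width: 0.0142
gripper_force: 5.5
```

Run:
```python
from h import *
print(go(L2W(-.07,.021),.12,176.8)); print(go(L2W(-.07,.021),.059,176.8))
```

```text
[ 0.1728 -0.147  -0.2039 -0.0014  0.001  -0.4998]
[ 0.1738 -0.1468 -0.0006 -0.0014  0.001  -0.4998]
```

Emit:
carry_out(
  series="-0.025 0 0 0 0 0 0.85;-0.025 0 -0.2 0 0 0 0.55;-0.025 0 -0.2 0 0 0 0.55;0.173 -0.147 -0.204 0 0 -0.5 0.55;0.173 -0.147 -0.204 0 0 -0.5 0.55;0.173 -0.147 -0.204 0 0 -0.5 0.55;0.173 -0.147 -0.204 0 0 -0.5 0.55;0.173 -0.147 -0.204 0 0 -0.5 0.55;0.173 -0.147 -0.204 0 0 -0.5 0.55;0.173 -0.147 -0.204 0 0 -0.5 0.55;0.173 -0.147 -0.204 0 0 -0.5 0.55;0.173 -0.147 -0.204 0 0 -0.5 0.55",
)

```text
time: 18.98
tcp_pos: [0.4223, 0.1838, 0.1192]
orientation: [-0.001, 0.027, 1.0, 0.0]
force: [-0.3, 0.7, -0.1]
grip_width: 0.0423
gripper_force: 0.0
```

Run:
```python
from h import *
status()
for x in(-.07,-.058,-.05): print(go(L2W(x,.021),.059,176.8))
```

```text
t 18.98 tcp [0.4223 0.1838 0.1192] layer [-0.0706  0.0229] th 176.94191965866278 F [-0.322   0.6975 -0.078 ] w 0.04232462314055368 j6 -1.3546877872756629
[-0.0022 -0.0064  0.2007  0.0001 -0.0005  0.0008]
[-0.0422 -0.0065  0.2007  0.0001 -0.0005  0.0008]
[-0.0689 -0.0066  0.2006  0.0001 -0.0005  0.0008]
```

Emit:
carry_out(
  series="0 -0.006 0.2 0 0 0 0.55;0 -0.006 0.2 0 0 0 0.55;0 -0.006 0.2 0 0 0 0.55;-0.02 -0.006 0.2 0 0 0 0.55;-0.035 -0.006 0.2 0 0 0 0.55;-0.045 -0.006 0.2 0 0 0 0.55;-0.055 -0.006 0.2 0 0 0 0.55;-0.06 -0.006 0.2 0 0 0 0.55;-0.065 -0.006 0.2 0 0 0 0.55;-0.065 -0.006 0.2 0 0 0 0.55",
)

```text
time: 20.23
tcp_pos: [0.4409, 0.1809, 0.06]
orientation: [-0.002, 0.028, 1.0, -0.0]
force: [-7.0, 0.6, 5.1]
grip_width: 0.0426
gripper_force: 3.2
```

Run:
```python
from h import *
status()
```

```text
t 20.23 tcp [0.4409 0.1809 0.06  ] layer [-0.0518  0.021 ] th 176.78336889383777 F [-7.032   0.6238  5.1492] w 0.042596709135271374 j6 -1.3643481961377524
```

Run:
```python
from h import *
print(go([.4479,-.2263],.14,192.5))
```

```text
[-0.0983 -1.354  -0.2667  0.0001 -0.0012 -0.0873]
```

Emit:
carry_out(
  series="0.03 0 0 0 0 0 0.55;0.03 0 -0.22 0 0 0 0.3;-0.07 -0.95 -0.26 0 0 -0.087 0.3;-0.07 -0.95 -0.26 0 0 -0.087 0.3;-0.07 -0.95 -0.26 0 0 -0.087 0.3;-0.07 -0.95 -0.26 0 0 -0.087 0.3;-0.07 -0.95 -0.26 0 0 -0.087 0.3",
)

```text
time: 21.1
tcp_pos: [0.4473, -0.1074, 0.1387]
orientation: [0.001, -0.108, 0.994, -0.001]
force: [0.2, -0.1, 0.4]
grip_width: 0.0659
gripper_force: 0.0
```

Run:
```python
from h import *
status(); print(go([.4479,-.2263],.14,192.5))
```

```text
t 21.1 tcp [ 0.4473 -0.1074  0.1387] layer [-0.0293 -0.2665] th -167.64744433514753 F [ 0.1529 -0.0635  0.4115] w 0.06591169919177343 j6 -2.2691112558801625
[ 0.0828 -0.3876 -0.0039 -0.0005  0.0005 -0.0008]
```

Emit:
carry_out(
  series="0.083 -0.388 0 0 0 0 0.3;0.083 -0.388 0 0 0 0 0.3;0.083 -0.388 0 0 0 0 0.3",
)

```text
time: 21.48
tcp_pos: [0.4479, -0.2273, 0.1385]
orientation: [0.0, -0.106, 0.994, -0.001]
force: [0.1, 0.1, -1.1]
grip_width: 0.0654
gripper_force: 0.0
```

Run:
```python
from h import *
status(); snap("wrist","pics/wrist5.png")
```

```text
t 21.48 tcp [ 0.4479 -0.2273  0.1385] layer [-0.022  -0.3861] th -167.8357385688507 F [ 0.1014  0.1475 -1.0797] w 0.06540574265538639 j6 -2.478283192583537
```

View pics/wrist5.png

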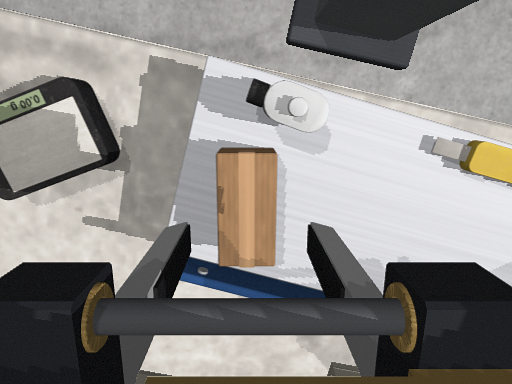

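Run:
```python
from h import *
q=[ray("pics/wrist5.png",*p,.089) for p in [(217,154),(276,153),(275,266),(219,267)]]
c=np.mean(q,0); l=q[0]-q[3]+q[1]-q[2]; h=np.degrees(np.arctan2(l[1],l[0])); print(c,W2L(c),np.linalg.norm(l)/2,np.linalg.norm(q[0]-q[1]),h)
print(go(c[:2],.0595,192.2))
k=ray("pics/wrist5.png",300,104,.106); print("counter",W2L(k))
```

```text
[ 0.4488 -0.2293  0.089 ] [-0.021  -0.3881] 0.08330103945468342 0.03996902104124609 -167.63241310398683
[-0.0003 -0.0141  0.2621 -0.0001  0.0001  0.0004]
counter [-0.1007 -0.3764]
```

Emit:
carry_out(
  series="0 -0.012 0.262 0 0 0 0.3;0 -0.012 0.262 0 0 0 0.3;0 -0.012 0.262 0 0 0 0.3;0 -0.012 0.262 0 0 0 1;0 -0.012 0.262 0 0 0 1;0 -0.012 0.262 0 0 0 1",
  squeeze=6,
)

```text
time: 22.28
tcp_pos: [0.4498, -0.2281, 0.0611]
orientation: [0.001, -0.108, 0.994, -0.001]
force: [-0.2, 0.7, 2.6]
grip_width: 0.0421
gripper_force: 6.0
```

Run:
```python
from h import *
status(); z=env.sense()["tcp_pos"][2]
for x,y in((-.015,-.34),(-.004,-.12)): print(go(L2W(x,y),z,176.8))
```

```text
t 22.27 tcp [ 0.4498 -0.2281  0.0611] layer [-0.0201 -0.3868] th -167.55202685213806 F [-0.1501  0.6901  2.6488] w 0.04206681158755222 j6 -2.4825550746592286
[-0.0585  0.1457 -0.0002 -0.0006  0.0006  0.0869]
[-0.2917  0.8419 -0.0014 -0.0006  0.0006  0.0869]
```

Emit:
carry_out(
  series="-0.02 0.05 0 0 0 0.03 1;-0.04 0.1 0 0 0 0.06 1;-0.0585 0.146 0 0 0 0.087 1;-0.085 0.22 0 0 0 0.087 1;-0.115 0.3 0 0 0 0.087 1;-0.14 0.38 0 0 0 0.087 1;-0.17 0.47 0 0 0 0.087 1;-0.2 0.56 0 0 0 0.087 1;-0.23 0.65 0 0 0 0.087 1;-0.26 0.74 0 0 0 0.087 1;-0.28 0.81 0 0 0 0.087 1;-0.292 0.842 0 0 0 0.087 1",
)

```text
time: 23.78
tcp_pos: [0.4812, 0.0381, 0.061]
orientation: [0.001, 0.027, 1.0, -0.001]
force: [-0.9, -4.6, 5.2]
grip_width: 0.0416
gripper_force: 6.0
```

Run:
```python
from h import *
status(); z=env.sense()["tcp_pos"][2]
print(go(L2W(.001,-.12),z,176.8))
```

```text
t 23.77 tcp [0.4812 0.0381 0.061 ] layer [-0.0037 -0.1193] th 176.8745133498831 F [-0.876  -4.5939  5.2212] w 0.041600780811166936 j6 -1.6707903982234047
[-0.0156 -0.0023  0.     -0.0006  0.0008  0.0004]
```

Emit:
carry_out(
  series="-0.008 0 0 0 0 0 1;-0.016 0 0 0 0 0 1;-0.024 0 0 0 0 0 1",
)

```text
time: 24.15
tcp_pos: [0.4864, 0.0379, 0.0601]
orientation: [-0.001, 0.028, 1.0, 0.0]
force: [-4.8, 1.2, 7.4]
grip_width: 0.042
gripper_force: 6.0
```

Run:
```python
from h import *
status()
print(go(L2W(.0,-.165),.12,86.8)); print(go(L2W(.0,-.165),.0595,86.8))
```

```text
t 24.15 tcp [0.4864 0.0379 0.0601] layer [ 0.0016 -0.1192] th 176.772543481541 F [-4.7955  1.2005  7.4229] w 0.04195064993440104 j6 -1.6700753899174865
[ 0.0058 -0.1525 -0.1996 -0.0005 -0.0009  0.4998]
[ 0.0052 -0.1526  0.0021 -0.0005 -0.0009  0.4998]
```

Emit:
carry_out(
  series="0 0 0 0 0 0 0.42;0 0 0 0 0 0 0.42;0 0 -0.2 0 0 0 0.42;0 0 -0.2 0 0 0 0.55;0.005 -0.153 -0.2 0 0 0.5 0.55;0.005 -0.153 -0.2 0 0 0.5 0.55;0.005 -0.153 -0.2 0 0 0.5 0.55;0.005 -0.153 -0.2 0 0 0.5 0.55;0.005 -0.153 -0.2 0 0 0.5 0.55;0.005 -0.153 -0.2 0 0 0.5 0.55;0.005 -0.153 -0.2 0 0 0.5 0.55;0.005 -0.153 -0.2 0 0 0.5 0.55",
)

```text
time: 25.65
tcp_pos: [0.4825, -0.0079, 0.1186]
orientation: [-0.001, 0.704, 0.71, -0.0]
force: [0.0, -0.6, -0.5]
grip_width: 0.0421
gripper_force: 0.0
```

Run:
```python
from h import *
status()
for y in(-.165,-.08,-.073): print(go(L2W(-.001,y),.0595,86.8))
```

```text
t 25.65 tcp [ 0.4825 -0.0079  0.1186] layer [ 0.0002 -0.1652] th 90.47542971604625 F [ 0.0109 -0.6322 -0.5025] w 0.042146405322340014 j6 -0.26037094674998923
[ 0.0008 -0.0038  0.197  -0.0004 -0.0001  0.0204]
[ 0.2835  0.0144  0.1971 -0.0004 -0.0001  0.0204]
[ 0.3068  0.0159  0.1971 -0.0004 -0.0001  0.0204]
```

Emit:
carry_out(
  series="0 -0.004 0.197 0 0 0.02 0.55;0 -0.004 0.197 0 0 0.02 0.55;0 -0.004 0.197 0 0 0.02 0.55;0.04 -0.001 0.197 0 0 0.02 0.55;0.08 0.001 0.197 0 0 0.02 0.55;0.12 0.004 0.197 0 0 0.02 0.55;0.16 0.006 0.197 0 0 0.02 0.55;0.2 0.009 0.197 0 0 0.02 0.55;0.24 0.012 0.197 0 0 0.02 0.55;0.265 0.013 0.197 0 0 0.02 0.55;0.285 0.0145 0.197 0 0 0.02 0.55;0.295 0.015 0.197 0 0 0.02 0.55",
)

```text
time: 27.15
tcp_pos: [0.4861, 0.0809, 0.0603]
orientation: [-0.0, 0.724, 0.69, -0.0]
force: [0.7, -0.5, 0.2]
grip_width: 0.0421
gripper_force: 0.2
```

Run:
```python
from h import *
status()
```

```text
t 27.15 tcp [0.4861 0.0809 0.0603] layer [-0.0011 -0.0763] th 87.24754008414943 F [ 0.7253 -0.4787  0.2492] w 0.042134291552548844 j6 -0.017720324270099876
```

Emit:
carry_out(
  series="0.008 0 0 0 0 0 0.55;0.014 0.001 0 0 0 0.002 0.55;0.018 0.001 0 0 0 0.002 0.55;0.018 0.001 0 0 0 0.002 0.55",
)

```text
time: 27.65
tcp_pos: [0.4863, 0.0839, 0.0606]
orientation: [0.001, 0.726, 0.688, -0.002]
force: [-3.7, -9.6, 3.5]
grip_width: 0.0421
gripper_force: 4.7
```

Run:
```python
from h import *
status(); print(go(L2W(-.001,-.1),.12,86.8)); print(go(L2W(-.07,-.042),.15,176.8))
```

```text
t 27.65 tcp [0.4863 0.0839 0.0606] layer [-0.0011 -0.0733] th 86.89167136434524 F [-3.707  -9.5605  3.5031] w 0.04213447170000763 j6 -2.1754634525153183e-05
[-0.09   -0.0003 -0.1977 -0.0006  0.0014  0.0005]
[ 0.1033 -0.2301 -0.2981 -0.0015  0.0006 -0.4995]
```

Run:
```python
from h import *
print(go(L2W(-.075,-.015),.13,176.8))
```

```text
[ 0.1937 -0.2465 -0.2318 -0.0015  0.0006 -0.4995]
```

Emit:
carry_out(
  series="-0.03 0 0 0 0 0 0.55;-0.03 0 -0.23 0 0 0 0.55;-0.03 0 -0.23 0 0 0 0.55;0.194 -0.246 -0.232 0 0 -0.5 0.55;0.194 -0.246 -0.232 0 0 -0.5 0.55;0.194 -0.246 -0.232 0 0 -0.5 0.55;0.194 -0.246 -0.232 0 0 -0.5 0.55;0.194 -0.246 -0.232 0 0 -0.5 0.55;0.194 -0.246 -0.232 0 0 -0.5 0.55;0.194 -0.246 -0.232 0 0 -0.5 0.55;0.194 -0.246 -0.232 0 0 -0.5 0.55;0.194 -0.246 -0.232 0 0 -0.5 0.55",
)

```text
time: 29.15
tcp_pos: [0.4159, 0.148, 0.1294]
orientation: [-0.0, 0.026, 1.0, 0.0]
force: [0.1, -0.3, -0.2]
grip_width: 0.042
gripper_force: 0.0
```

Run:
```python
from h import *
status()
for x in(-.075,-.056,-.05): print(go(L2W(x,-.015),.0595,176.8))
```

```text
t 29.15 tcp [0.4159 0.148  0.1294] layer [-0.0749 -0.0132] th 177.0287827860431 F [ 0.083  -0.2933 -0.1943] w 0.04201446153095111 j6 -1.4355235553208392
[-0.     -0.0061  0.2329  0.0001 -0.0003  0.0013]
[-0.0633 -0.0064  0.2328  0.0001 -0.0003  0.0013]
[-0.0833 -0.0065  0.2328  0.0001 -0.0003  0.0013]
```

Emit:
carry_out(
  series="0 -0.006 0.232 0 0 0.001 0.55;0 -0.006 0.232 0 0 0.001 0.55;0 -0.006 0.232 0 0 0.001 0.55;-0.03 -0.006 0.232 0 0 0.001 0.55;-0.05 -0.006 0.232 0 0 0.001 0.55;-0.06 -0.006 0.232 0 0 0.001 0.55;-0.067 -0.006 0.232 0 0 0.001 0.55;-0.074 -0.006 0.232 0 0 0.001 0.55;-0.08 -0.006 0.232 0 0 0.001 0.55;-0.08 -0.006 0.232 0 0 0.001 0.55",
)

```text
time: 30.4
tcp_pos: [0.4388, 0.145, 0.0602]
orientation: [-0.002, 0.029, 1.0, -0.0]
force: [-5.1, 0.3, 5.2]
grip_width: 0.0423
gripper_force: 2.8
```

Run:
```python
from h import *
status()
```

```text
t 30.4 tcp [0.4388 0.145  0.0602] layer [-0.0519 -0.0149] th 176.7019563415006 F [-5.1136  0.3279  5.2191] w 0.0422697617173754 j6 -1.440451964203199
```

Everything is pressed home. Now I back off, rise clear and look.

Emit:
carry_out(
  series="0.04 0 0 0 0 0 0.55;0.06 0 -0.2 0 0 0 0.55;0.1 -0.3 -0.55 0 0 0 0.55;0.1 -0.3 -0.55 0 0 0 0.55;0.1 -0.3 -0.55 0 0 0 0.55;0.1 -0.3 -0.55 0 0 0 0.55",
)

```text
time: 31.15
tcp_pos: [0.405, 0.0568, 0.2253]
orientation: [0.0, 0.029, 1.0, 0.0]
force: [-0.6, 0.3, -0.2]
grip_width: 0.0424
gripper_force: 0.0
```

Run:
```python
from h import *
status(); snap("wrist","pics/wrist6.png")
a=cv2.imread("pics/wrist6.png"); cv2.imwrite("pics/w6.png",cv2.resize(a,(800,600),interpolation=cv2.INTER_CUBIC))
```

```text
t 31.15 tcp [0.405  0.0568 0.2253] layer [-0.0808 -0.1049] th 176.63413754537947 F [-0.5853  0.2773 -0.1553] w 0.042378378258917514 j6 -1.6520322604316542
```

View pics/w6.png

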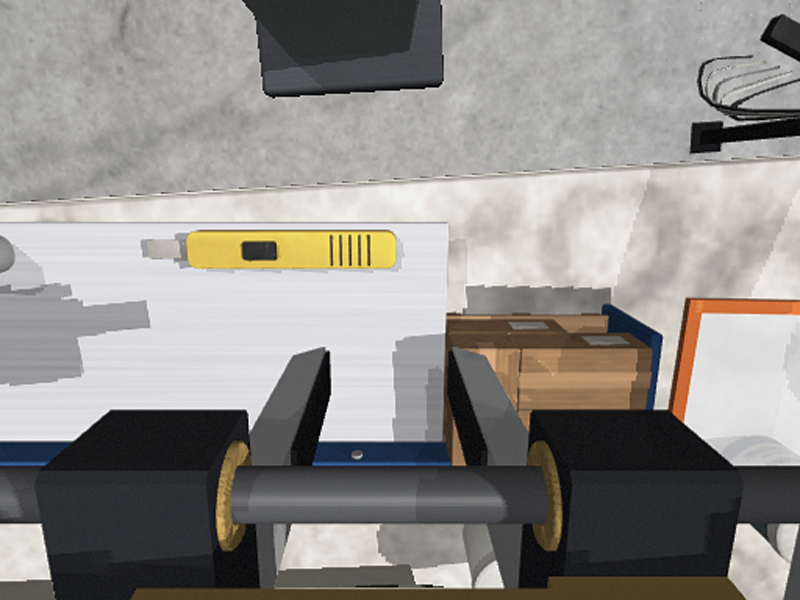

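The cutter is untouched and the cover's orange edge is clear to the left (from px 672). The fingers hide part of the layer, so I'll take one better look from above the pallet.

Run:
```python
from h import *
print(go(L2W(0,.0),.24,176.8))
```

```text
[-0.2707  0.3486 -0.0534  0.0002 -0.0006 -0.0006]
```

Emit:
carry_out(
  series="-0.27 0.35 -0.05 0 0 0 0.55;-0.27 0.35 -0.05 0 0 0 0.55;-0.27 0.35 -0.05 0 0 0 0.55;-0.27 0.35 -0.05 0 0 0 0.55",
)

```text
time: 31.7
tcp_pos: [0.4907, 0.1578, 0.2382]
orientation: [-0.002, 0.028, 1.0, -0.0]
force: [0.6, 0.3, -0.0]
grip_width: 0.0422
gripper_force: 0.0
```

Run:
```python
from h import *
status(); snap("wrist","pics/wrist7.png")
a=cv2.imread("pics/wrist7.png")[40:270,130:430]; cv2.imwrite("pics/w7.png",cv2.resize(a,(780,598),interpolation=cv2.INTER_CUBIC))
```

```text
t 31.7 tcp [0.4907 0.1578 0.2382] layer [-0.0008  0.0007] th 176.81995713812378 F [ 0.6218  0.3166 -0.0389] w 0.042238684970949875 j6 -1.4243612527185003
```

View pics/w7.png

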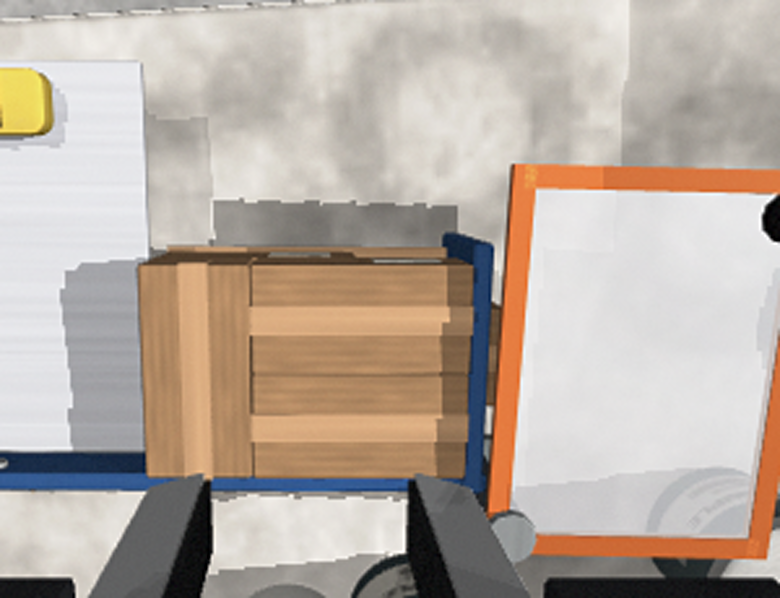

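The three tops fill the layer: carton 3 crosswise at px 140–250, the other two at 250–472. They are flush at the front (row 265), snug to the stops, and the cover is aside.

```bash
python3 -c "
from rig import env
print(env.job_done())"
```

```text
the job is handed in; nothing more can be done
None
```

The cover is swung aside and the three cartons make the interlocking second layer, snug against both stops and each other in the last picture; the job was handed in at about 32 s, and the hand-in gave no verdict.

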